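# Swing the reading lamp over the open book and switch it on

### The job

Push the reading lamp's arm sideways with a fingertip, without pinching it between the fingers, until the shade is over the middle of the open picture book; then press the white switch on top of the lamp's post fully down and let it go. Leave the lamp's foot where it stands, press the switch only when the shade is over the book, and do not disturb the other things on the table.

Things in the scene. Friction and masses are not known exactly. Their poses are not given: they have to be found in the camera images.
- lamp: the reading lamp: a dark round foot (120 mm wide, 22 mm high) with a thin upright brass post; it stands loose on the table and weighs about 2 kg. Origin: on the post's axis, at the table top. Its arm swings level about the post. Its -x axis is the arm's direction when lamp_arm reads 0 (roughly towards the robot).
- lamp_arm (a joint): swing of the arm about the upright post, rad, anticlockwise seen from above positive, 0 = along the lamp's -x axis, stops at -1.7 and 1.7. It starts somewhere between the book and the magazines. The pivot is slightly stiff (about 0.1 N m): it moves at about 1 N on the rods and stays where it is left.
- rod_left: the arm is two parallel brass rods side by side, 8 mm wide, 14 mm high, 7 mm apart, together 23 mm wide, at heights 193 to 207 mm, bare from 20 mm to 190 mm out from the post's axis. This is the one on the lamp's +y side at joint 0; its origin lies on the post's axis at the table top
- rod_right: the other rod (on the lamp's -y side at joint 0); same origin
- lamp_head (a point): middle of the underside of the dark conical lamp shade at the arm's end, 240 mm out from the post's axis, 168 mm above the table; shade 96 mm wide, its top (with cap) 219 mm above the table
- switch (a joint): the lamp's push switch: round white button (26 mm wide) on top of the post; m pressed, 0 = out, 0.006 = fully down; springs back. Fully down takes about 5 N.
- switch_top (a point): middle of the white button's top face (about 242 mm above the table, on the post's axis); it is pressed straight down
- book_middle (a point): top of the fold in the middle of the open picture book (red cover, two white pages with coloured pictures), 134 x 194 mm, 14 mm thick, fixed on the table to the left or to the right of the arm, 210 to 270 mm from the post's axis
- magazines: two closed magazines (grey and blue), 134 x 194 mm, 12 mm thick, fixed on the other side of the arm; not the goal. Origin under the centre
- mug: blue mug, 72 mm wide without its handle, 88 mm high, standing below the lamp arm; origin under its centre; leave it alone
- tin: plain metal can, 48 mm wide, 50 mm high, in front of the mug; origin under its centre; leave it alone
- remote: black remote control, 170 x 44 x 18 mm, lying on a round wooden coaster at the right; origin under its centre; leave it alone
- candle: amber candle jar with a wooden lid, 70 mm wide, 80 mm high, beside the lamp; origin under its centre; leave it alone
- bowl: white bowl, 100 mm wide, 45 mm high, beside the lamp; origin under its centre; leave it alone
- glasses_case: grey spectacle case, 60 x 155 x 40 mm, at the left; origin under its centre; leave it alone
There are look-alikes about, which are no part of the job. Of the things like the part that bears book_middle, leave any that is orange or turquoise; of the rest the smaller one is meant.

How it is judged (in metres and radians):
On the way, in this order (a step that is already met when the one before it is completed fails the run):
1. the shade is over the middle of the open book and the arm is still (horizontal distance between lamp_head and book_middle below 0.045 m and velocity of joint lamp_arm between -0.1 and 0.1 rad/s), for 0.3 s.
2. the switch is pressed down (horizontal distance between lamp_head and book_middle below 0.045 m and value of joint switch above 0.0045 m), for 0.05 s.
3. the switch is let go (value of joint switch below 0.0015 m), for 0.2 s.
At the end, for the whole second after the job is handed in: The middle of the shade is within 45 mm (seen from above) of the middle of the open book, the switch has been pressed after that and is out again, the lamp stands upright within 20 mm of where it stood, and every other loose thing is within 20 mm of where it stood (horizontal distance between lamp_head and book_middle below 0.045 m and value of joint switch below 0.0015 m and angular speed of lamp below 0.05 rad/s and angle between lamp's own z axis and vertical below 0.05 rad and distance of each of lamp, mug, tin, remote, candle, bowl, glasses_case from where it was at the start of the episode below 0.02 m); the robot touches nothing.
It fails at once if the lamp's foot is shifted by more than 20 mm, lifted or tipped (distance of lamp from where it was at the start of the episode above 0.02 m or height (world z) of lamp above 0.006 m or angle between lamp's own z axis and vertical above 0.1 rad).
It fails at once if the arm is pinched: the fingers press on both rods at once (contact force between the fingers and rod_left above 0.5 N and contact force between the fingers and rod_right above 0.5 N).
It fails at once if the switch is pressed while the shade is not over the book (more than 55 mm off) (value of joint switch above 0.004 m and horizontal distance between lamp_head and book_middle above 0.055 m).
It fails at once if another thing is moved by more than 20 mm or lifted (distance of any of mug, tin, remote, candle, bowl, glasses_case from where it was at the start of the episode above 0.02 m).
It also fails if it takes over 51 s, if anything falls off the work surface, if the arm or the gripper's body presses on something with over 40 N, if the wrist force passes 120 N, or if a joint passes its speed limit or range.

### The arm

A 6-joint arm with a two-finger parallel gripper is mounted at the origin on the work surface. World frame = base frame: x ahead of the robot, y to its left, z up, the work surface at z = 0. Lengths are in mm, angles in rad, forces in N, time in s.
With the tool pointing down it reaches from about 350 to 775 mm from the base axis. Payload 7.3 kg.
Tool frame: the origin (TCP) lies on the centre line of the jaws, within the pads' length; the fingertips stand 17 mm ahead of it and the grasp point (between the pads) lies 2 mm behind it; z points along the fingers, y is the line along which they close (so a half turn about z gives the same grasp; the last joint's range is limited). The gripper opens to 92 mm and grips with 3 to 60 N. Pads are 19 mm wide; open, the fingers measure 130 mm over their backs; the gripper's body (75 mm by 190 mm) begins 47 mm behind the grasp point.
Start: joints at [1.182, 0.342, 1.524, -0, 1.275, -0.146], TCP at [126.204, 509.623, 243.741] pointing down, gripper open.
Joint ranges: [-2.53, 2.53], [-0.77, 2.02], [0.04, 2.7], [-1, 4.14], [0.28, 2.66], [-3.11, 3.11]. Speed limits (rad/s): [2.57, 2.57, 3.14, 3.14, 3.14, 3.14].

### API

Orientations are given as [roll, pitch, yaw] about the fixed x, y, z axes, in that order (R = Rz(yaw) Ry(pitch) Rx(roll)).
In Python, from plant import bot gives the robot as it stands. The module is installed in compiled form; this text tells all that it offers.
- The arm moves only by the shell command python3 -m pendant 'ROWS'. ROWS is JSON, a list of rows, each a list of 3 entries, a list of its own where there are three numbers: the shift along the world's x, y, z as a fraction of full scale, then the turn, a rotation vector about the world's x, y, z as a fraction of full scale, then the opening, from -1 (shut) to 1 (fully open), so that 0 is half open. In form: [[[tx, ty, tz], [rx, ry, rz], claw], ...]. A call has exactly 10 rows; each row shifts and turns the commanded pose from where the row before left it; what a row does not reach is not made up. Full scale, the value 1, is 30 mm for a shift and 0.12 rad for a turn. A row lasts 1/12 s, in which the tool goes at most 41.7 mm and 7.16 degrees, less where a joint would pass 70% of its speed; a pose out of reach is approached as far as the arm can. A call with a number of a shift or a turn outside -1 to 1 is refused whole. A call with a gripper value outside its range is refused whole. The fingers move at their own pace and stop on an object; the grip force is fixed at half the most. Time passes only in rows, so rows that do not move let the fingers close, or fill a call up. It gives the time, the measured TCP pose, the force, the opening and the grip force at its end, in the units of the state.
- bot.get_obs(): the state, without advancing time (a new reading comes with each control period).
- bot.capture(name): name is "scene" or "top" or "wrist"; returns the picture (420x560x3 uint8, blue, green, red); there is no depth.
- bot.camera_params(name): a dict with "fovy" (degrees; the focal length in pixels is half the picture's height over the tangent of half this angle, whatever the lens; pixels are square), "cx", "cy" (the principal point, pixels), "camera_from_world" (4x4, takes a point from world to camera coordinates). Camera axes: x right, y down, z forward; pixel columns grow to the right and rows downward; lengths in mm; the calibration is good to about 2 mm. A picture is of the moment at which its call begins: read the wrist's pose just before it. camera_params takes no time and is no camera call; for the wrist camera it gives the pose at the moment of the call.
- bot.close_job(): hands the job in; it is judged then, once.
The state is a dict: "time": time; "joint_positions": joint angles; "dq": joint speeds; "tau": joint torques, N m; "tool_pos": TCP position; "tcp_rot": TCP orientation; "contact_force": force on the tool from outside, world axes, zero at the start; "moment": the same for the moment, N m; "grip_width": finger opening in mm; "finger_force": force on a finger pad.
Only numpy, scipy, OpenCV 4.12 (cv2) and the standard library are available. Lean on these libraries where they do the work, as an engineer would, in place of code of your own. Each camera call takes 0.05 s, during which the arm holds its last target. There are 200 camera calls.

## Working session

There is one attempt and no reset: what is moved stays moved. The work goes in short steps, Python scripts to look and compute and a shell command to move; the robot and the scene stay as the last step left them, time stands still between calls to the robot, and variables do not carry over. Pictures are saved under pics/ and viewed, at most 10 in all, crops included, and the job is handed in when it is done.

```bash
mkdir -p pics
cat > h.py <<'E'
import numpy as np, cv2
from plant import bot
def K(n):
    p=bot.camera_params(n); f=210/np.tan(np.radians(p["fovy"])/2); return f,p["cx"],p["cy"],np.array(p["camera_from_world"])
def ray(n,u,v,P=None):
    f,cx,cy,T=P or K(n); R=T[:3,:3]; o=-R.T@T[:3,3]; d=R.T@np.array([(u-cx)/f,(v-cy)/f,1]); return o,d/np.linalg.norm(d)
def plane(n,u,v,z,P=None):
    o,d=ray(n,u,v,P); return o+d*(z-o[2])/d[2]
def cross(r1,r2):
    (o1,d1),(o2,d2)=r1,r2
    s=np.linalg.lstsq(np.c_[d1,-d2],o2-o1,rcond=None)[0]; a=o1+s[0]*d1; b=o2+s[1]*d2; return (a+b)/2,np.linalg.norm(a-b)
E
python3 - <<'E'
from h import *
for n in("scene","top"):
    im=bot.capture(n); cv2.imwrite(f"pics/{n}0.png",im); f,cx,cy,T=K(n); print(n,f,cx,cy,(-T[:3,:3].T@T[:3,3]).round(),T[2,:3].round(2))
o=bot.get_obs(); print(o)
E
```

```text
scene 426.38103363048515 284.8344060342483 211.50264331275937 [1290. -468. 1014.] [-0.64  0.36 -0.68]
top 507.1071878804543 276.88579108392855 211.0220707138984 [ 348.  -25. 1586.] [ 0.1   0.01 -1.  ]
{'time': 0.1, 'joint_positions': array([ 1.18203000e+00,  3.42636782e-01,  1.52489165e+00, -2.70919795e-05,
        1.27539533e+00, -1.45963970e-01]), 'dq': array([ 1.35718714e-04, -2.78791521e-03, -2.73144636e-03,  1.86341722e-03,
       -4.26231555e-05,  9.57564763e-04]), 'tau': array([ 2.17971479e-03, -4.31993115e+01, -2.44697535e+01,  7.20071350e-02,
        5.25620522e-02, -7.40709766e-05]), 'tool_pos': array([126.06494066, 509.3030556 , 243.13330155]), 'tcp_rot': array([-3.14027194e+00, -1.67971423e-04,  2.89879809e+00]), 'contact_force': array([ 0.12455607, -0.01316785,  0.84182735]), 'moment': array([0.00297868, 0.03769693, 0.0274943 ]), 'finger_force': 0.0, 'grip_width': 91.77823986419013}
```

View pics/scene0.png

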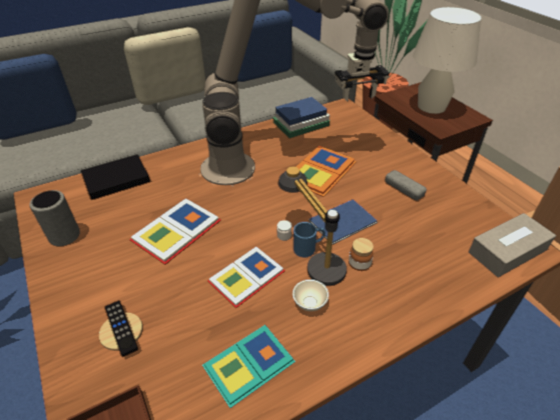

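View pics/top0.png

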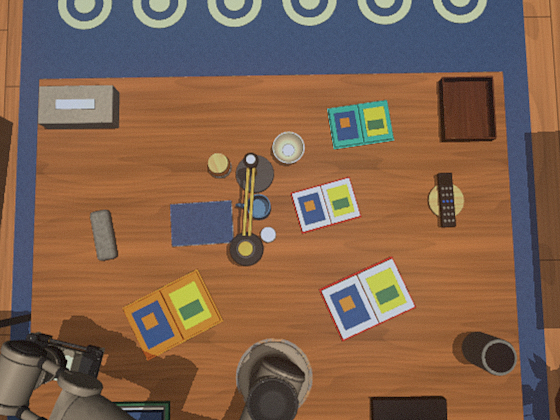

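Top view (up = +x, left = +y): the switch is at (251,159), the shade at (246,249) and the rods run between them. Book candidates are small red (326,205), large red (367,298), orange (172,313) and turquoise (361,124). By the description the small red one is meant. Next I'll measure it and check it in a crop.

Run:
```python
from h import *
t=cv2.imread("pics/top0.png"); s=cv2.imread("pics/scene0.png")
def blob(im,x,y,w,h,f):
    m=np.zeros(im.shape[:2],np.uint8); hsv=cv2.cvtColor(im,cv2.COLOR_BGR2HSV).astype(int); m[y:y+h,x:x+w]=f(hsv)[y:y+h,x:x+w]*255
    return m
white=lambda h:(h[...,1]<50)&(h[...,2]>150)
def cen(m):
    n,l,st,c=cv2.connectedComponentsWithStats(m); i=1+np.argmax(st[1:,4]); return c[i],st[i,4]
st=cen(blob(t,240,150,22,18,white)); ss=cen(blob(s,322,206,22,18,white)); print("switch",st,ss)
P,e=cross(ray("top",*st[0]),ray("scene",*ss[0])); print("switch xyz",P.round(1),e)
# books: not-wood hull
def book(im,x,y,w,h):
    f=lambda q:((q[...,1]<60)&(q[...,2]>130))|((q[...,0]>20)&(q[...,2]>60))|((q[...,0]>165)&(q[...,1]>120))|((q[...,0]<6)&(q[...,1]>190))
    m=blob(im,x,y,w,h,f); m=cv2.morphologyEx(m,cv2.MORPH_CLOSE,np.ones((5,5)))
    c=max(cv2.findContours(m,0,2)[0],key=cv2.contourArea); return cv2.minAreaRect(cv2.convexHull(c)),c
for n,b in {"small":(285,172,85,65),"large":(310,250,115,95)}.items():
    r,c=book(t,*b); bx=cv2.boxPoints(r); W=np.array([plane("top",*p,12)for p in bx]); print(n,r,"mid",W.mean(0).round(1),"sides",np.linalg.norm(W[1]-W[0]).round(),np.linalg.norm(W[2]-W[1]).round())
r,c=book(s,200,240,95,70); cs=cv2.approxPolyDP(cv2.convexHull(c),8,True)[:,0]; print("scene corners",cs.tolist()); 
if len(cs)==4: print([plane("scene",*map(float,p),12).round().tolist() for p in cs])
dark=lambda h:(h[...,2]<75)
sh=blob(t,222,230,46,40,dark); c=max(cv2.findContours(cv2.morphologyEx(sh,cv2.MORPH_CLOSE,np.ones((5,5))),0,2)[0],key=cv2.contourArea); (u,v),rad=cv2.minEnclosingCircle(c)
print("shade",u,v,rad,plane("top",u,v,168).round(1), "cap-yellow")
for nm,u,v,z in(("mug",260,207,88),("tin",268,235,50),("bowl",288,148,45),("candle",218,164,80)): print(nm,plane("top",u,v,z).round())
a=cv2.resize(t[130:280,170:380],None,fx=3.6,fy=3.6,interpolation=cv2.INTER_CUBIC); cv2.imwrite("pics/crop1.png",a)
```

```text
switch (array([250.10769231, 158.8       ]), np.int32(65)) (array([332.08928571, 212.73214286]), np.int32(56))
switch xyz [624.7  51.5 240.4] 1.7168133218874375
small ((325.1037902832031, 204.61318969726562), (42.16969299316406, 61.125450134277344), 74.05460357666016) mid [ 523.8 -167.6   12. ] sides 192.0 132.0
large ((367.033935546875, 298.31494140625), (56.5466194152832, 80.83592987060547), 65.40988159179688) mid [ 233.5 -289.5   12. ] sides 250.0 171.0
scene corners [[257, 247], [283, 271], [235, 306], [209, 279]]
[[445.0, -94.0, 12.0], [571.0, -70.0, 12.0], [615.0, -248.0, 12.0], [490.0, -275.0, 12.0]]
shade 245.56666564941406 248.5 17.27931022644043 [386.1  71.2 168. ] cap-yellow
mug [511.  33.  88.]
tin [429.  11.  50.]
bowl [698. -54.  45.]
candle [644. 158.  80.]
```

View pics/crop1.png

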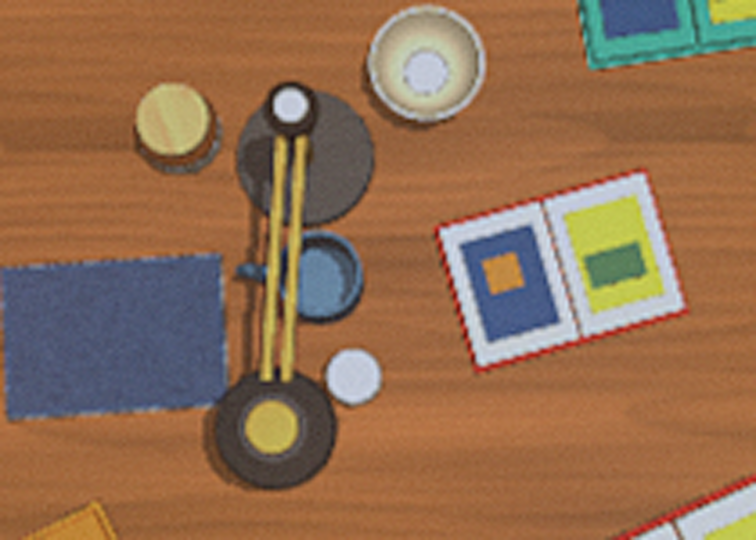

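The crop shows the small red book with its fold near (560,265). It measures 192 x 132 mm in the top view and agrees in the scene view, so it is the right size. The middle is about (527,-170), 242 mm from the post at (625,51). The switch height comes out at 240 mm, as it should. The arm must swing anticlockwise by about 1.24 rad, so I push from the +y side with shut fingers.

```bash
python3 -m pendant '[[[0.8,-0.8,0],[0,0,0],-1],[[0.8,-0.8,0],[0,0,0],-1],[[0.8,-0.8,0],[0,0,0],-1],[[0.8,-0.8,0],[0,0,0],-1],[[0.8,-0.8,0],[0,0,0],-1],[[0.8,-0.8,0],[0,0,0],-1],[[0.8,-0.8,0],[0,0,0],-1],[[0.8,-0.8,0],[0,0,0],-1],[[0.8,-0.8,0],[0,0,0],-1],[[0.8,-0.8,0],[0,0,0],-1]]'
python3 - <<'E'
import numpy as np
post=np.array([625,51.5]); u=np.array([.239,.971]); x=np.array([.971,-.239])
for a in np.linspace(-.08,1.154,8):
    n=np.array([-np.sin(a),np.cos(a)]); off=11.5+19*abs(n@u)+9.5*abs(n@x)
    print(round(a,2),(post+130*np.array([-np.cos(a),-np.sin(a)])+off*n).round(1))
E
```

```text
time: 0.93
tool_pos: [366.9, 268.2, 243.6]
tcp_rot: [-3.141, -0.0, 2.899]
contact_force: [1.4, 0.3, 0.9]
grip_width: 29.9
finger_force: 0.0
-0.08 [498.   93.6]
0.1 [492.5  71.4]
0.27 [491.  48.]
0.45 [493.9  24.1]
0.63 [501.4   0.6]
0.8 [513.5 -21.5]
0.98 [530.  -41.2]
1.15 [550.3 -57.6]
```

```bash
python3 -m pendant '[[[0.7,-0.8,0],[0,0,0],-1],[[0.7,-0.8,0],[0,0,0],-1],[[0.7,-0.8,0],[0,0,0],-1],[[0.7,-0.8,0],[0,0,0],-1],[[0.7,-0.7,0],[0,0,0],-1],[[0.6,-0.6,-0.3],[0,0,0],-1],[[0.2,-0.2,-0.4],[0,0,0],-1],[[0,-0.1,-0.4],[0,0,0],-1],[[0,0,-0.1],[0,0,0],-1],[[0,0,0],[0,0,0],-1]]'
python3 - <<'E'
from h import *
cv2.imwrite("pics/w1.png",cv2.resize(np.hstack([bot.capture("wrist"),bot.capture("top")]),(800,300))); print(bot.get_obs()["tool_pos"])
E
```

```text
time: 1.77
tool_pos: [494.4, 125.5, 206.6]
tcp_rot: [-3.141, -0.003, 2.898]
contact_force: [-0.3, -0.9, -0.2]
grip_width: 0.5
finger_force: 0.0
[495.12630983 126.02450773 208.11409482]
```

View pics/w1.png

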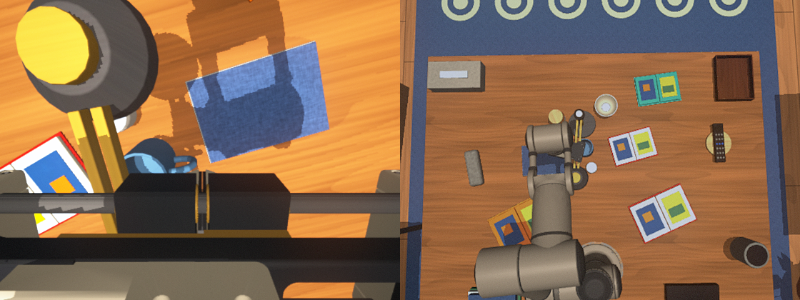

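The wrist view shows the fingers shut and beside the rods, on the magazine side. I start pushing now.

```bash
python3 -m pendant '[[[0,-0.2,-0.1],[0,0,0],-1],[[0,-0.2,0],[0,0,0],-1],[[0,-0.2,0],[0,0,0],-1],[[0,-0.2,0],[0,0,0],-1],[[0,-0.2,0],[0,0,0],-1],[[0,-0.2,0],[0,0,0],-1],[[0,-0.2,0],[0,0,0],-1],[[-0.05,-0.2,0],[0,0,0],-1],[[-0.05,-0.2,0],[0,0,0],-1],[[0,-0.2,0],[0,0,0],-1]]'
```

```text
time: 2.7
tool_pos: [492.1, 65.0, 204.8]
tcp_rot: [3.141, 0.0, 2.899]
contact_force: [0.4, 1.0, 0.3]
grip_width: 1.0
finger_force: 0.5
```

```bash
python3 -m pendant '[[[0,-0.2,0],[0,0,0],-1],[[0,-0.2,0],[0,0,0],-1],[[0,-0.2,0],[0,0,0],-1],[[0,-0.2,0],[0,0,0],-1],[[0,-0.2,0],[0,0,0],-1],[[0.05,-0.2,0],[0,0,0],-1],[[0.05,-0.2,0],[0,0,0],-1],[[0.05,-0.2,0],[0,0,0],-1],[[0.05,-0.2,0],[0,0,0],-1],[[0.05,-0.2,0],[0,0,0],-1]]'
```

```text
time: 3.53
tool_pos: [499.8, 5.0, 204.7]
tcp_rot: [3.142, -0.0, 2.899]
contact_force: [0.4, 1.2, 0.6]
grip_width: 0.3
finger_force: 0.4
```

```bash
python3 -m pendant '[[[0.09,-0.18,0],[0,0,0],-1],[[0.09,-0.18,0],[0,0,0],-1],[[0.09,-0.17,0],[0,0,0],-1],[[0.09,-0.17,0],[0,0,0],-1],[[0.09,-0.17,0],[0,0,0],-1],[[0.12,-0.14,0],[0,0,0],-1],[[0.12,-0.13,0],[0,0,0],-1],[[0.12,-0.13,0],[0,0,0],-1],[[0.1,-0.1,0],[0,0,0],-1],[[0.05,-0.05,0],[0,0,0],-1]]'
python3 - <<'E'
from h import *
t=bot.capture("top");s=bot.capture("scene"); cv2.imwrite("pics/t2.png",t);cv2.imwrite("pics/s2.png",s)
cv2.imwrite("pics/c2.png",np.vstack([cv2.resize(np.hstack([t[130:270,200:400],s[180:320,180:380]]),(800,280)),]))
for nm,P in(("book",(527,-170,14)),("sw",(625,51.5,242))):
  for n in("top","scene"):
    f,cx,cy,T=K(n); c=T[:3,:3]@P+T[:3,3]; print(nm,n,(c[:2]/c[2]*f+[cx,cy]).round(1))
E
```

```text
time: 4.37
tool_pos: [529.0, -37.5, 204.7]
tcp_rot: [-3.142, 0.0, 2.899]
contact_force: [-0.3, -0.1, 0.4]
grip_width: 0.3
finger_force: 0.3
book top [325.9 203.4]
book scene [246.6 273.4]
sw top [250.4 158.7]
sw scene [332.5 212.3]
```

View pics/c2.png

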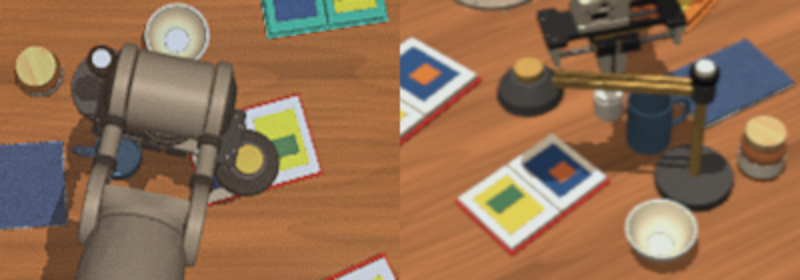

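The shade's cap is at about (324,209) in the top view and (245,214) in the scene view, so it is nearly over the book. I triangulate it to get the angle still to go.

```bash
cat > cap.py <<'E'
from h import *
import sys
k=sys.argv[1]; post=np.array([625,51.5]); book=np.array([527,-170])
def cap(im,b):
    x,y,w,h=b; q=cv2.cvtColor(im,cv2.COLOR_BGR2HSV)[y:y+h,x:x+w]; m=cv2.inRange(q,(14,90,110),(32,255,255)); n,l,s,c=cv2.connectedComponentsWithStats(m); i=1+np.argmax(s[1:,4]); print(s[i]); return c[i]+[x,y]
t=cv2.imread(f"pics/t{k}.png");s=cv2.imread(f"pics/s{k}.png")
a=cap(t,(312,197,26,24) if k=="2" else (312,190,26,24)); c=cap(s,(232,203,25,20) if k=="2" else (230,206,25,20))
P,e=cross(ray("top",*a),ray("scene",*c)); print(a,c,P.round(1),e)
v=P[:2]-post; A=lambda v:np.arctan2(-v[1],-v[0]); print("r",np.hypot(*v),"angle",A(v),"goal",A(book-post),"left",A(book-post)-A(v),"dist",np.hypot(*(P[:2]-book)))
E
python3 cap.py 2
```

```text
[  6   5  14  15 171]
[  4   5  16  11 139]
[324.30994152 209.13450292] [243.69784173 213.08633094] [ 488.2 -146.6  218.1] 0.2657081216906141
r 240.73994020978526 angle 0.9666233732308754 goal 1.1542487929612726 left 0.18762541973039715 dist 45.264231163572724
```

```bash
python3 -m pendant '[[[0.08,-0.09,0],[0,0,0],-1],[[0.08,-0.09,0],[0,0,0],-1],[[0.08,-0.08,0],[0,0,0],-1],[[0.09,-0.08,0],[0,0,0],-1],[[0.09,-0.08,0],[0,0,0],-1],[[0.09,-0.08,0],[0,0,0],-1],[[0.09,-0.07,0],[0,0,0],-1],[[0.06,-0.05,0],[0,0,0],-1],[[0.03,-0.02,0],[0,0,0],-1],[[0,0,0],[0,0,0],-1]]'
python3 - <<'E'
from h import *
for n in("top","scene"): cv2.imwrite(f"pics/{n[0]}3.png",bot.capture(n))
E
python3 cap.py 3
```

```text
time: 5.3
tool_pos: [549.4, -56.4, 204.7]
tcp_rot: [-3.142, 0.0, 2.899]
contact_force: [-0.2, -0.4, 0.0]
grip_width: 0.3
finger_force: 0.0
[ 14   0  12  12 127]
[ 5 13 16  7 88]
[331.93700787 195.37007874] [242.72727273 222.63636364] [ 525.2 -167.2  222.7] 0.8601889090717024
r 240.39372297385563 angle 1.1425906427487165 goal 1.1542487929612726 left 0.011658150212556118 dist 3.349128666589507
```

The shade is within about 5 mm of the middle. Next I back the fingers off the rods, lift, and go above the switch.

```bash
python3 -m pendant '[[[-0.2,0.1,0],[0,0,0],-1],[[-0.5,0.2,0],[0,0,0],-1],[[-0.5,0.2,0],[0,0,0],-1],[[0,0,0.5],[0,0,0],-1],[[0,0,1],[0,0,0],-1],[[0,0,1],[0,0,0],-1],[[0,0,0.5],[0,0,0],-1],[[0.5,0.4,0],[0,0,0],-1],[[0.7,0.6,0],[0,0,0],-1],[[0.7,0.6,0],[0,0,0],-1]]'
```

```text
time: 6.23
tool_pos: [570.3, 7.2, 295.7]
tcp_rot: [3.141, 0.001, 2.898]
contact_force: [0.3, -0.5, -0.0]
grip_width: 0.4
finger_force: 0.0
```

```bash
python3 -m pendant '[[[0.4,0.3,0],[0,0,0],-1],[[0.5,0.4,0],[0,0,0],-1],[[0.5,0.4,0],[0,0,0],-1],[[0.3,0.3,0],[0,0,0],-1],[[0.12,0.08,0],[0,0,0],-1],[[0,0,-0.3],[0,0,0],-1],[[0,0,-0.3],[0,0,0],-1],[[0,0,-0.2],[0,0,0],-1],[[0,0,0],[0,0,0],-1],[[0,0,0],[0,0,0],-1]]'
python3 - <<'E'
from h import *
s=bot.capture("scene");t=bot.capture("top");w=bot.capture("wrist");cv2.imwrite("pics/s4.png",s);cv2.imwrite("pics/t4.png",t)
cv2.imwrite("pics/c4.png",np.hstack([cv2.resize(s[150:290,200:380],(540,420),interpolation=2),cv2.resize(w,(260,195)).repeat(1,0) if 0 else cv2.copyMakeBorder(cv2.resize(w,(260,195)),0,225,0,0,0)]))
E
```

```text
time: 7.07
tool_pos: [624.2, 50.7, 270.2]
tcp_rot: [-3.141, -0.001, 2.898]
contact_force: [-0.8, 0.7, 0.7]
grip_width: 0.7
finger_force: 0.0
```

View pics/c4.png

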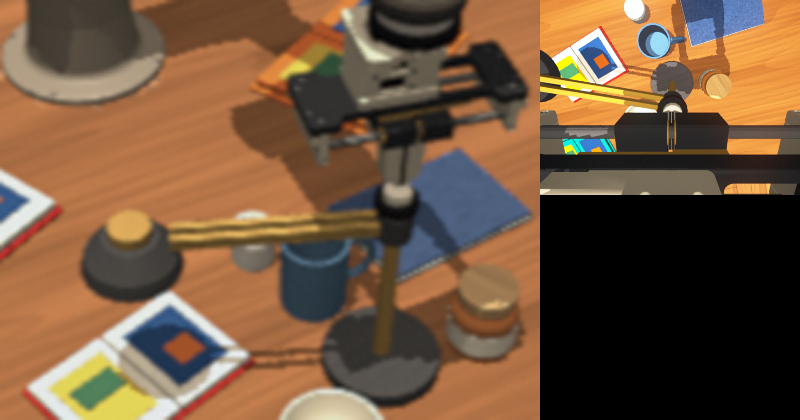

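The fingertips stand centred over the white button at about (398,190), and the shade has not moved. I press in small steps.

```bash
python3 -m pendant '[[[0,0,-0.1],[0,0,0],-1],[[0,0,-0.1],[0,0,0],-1],[[0,0,-0.1],[0,0,0],-1],[[0,0,-0.1],[0,0,0],-1],[[0,0,-0.1],[0,0,0],-1],[[0,0,0],[0,0,0],-1],[[0,0,0],[0,0,0],-1],[[0,0,0],[0,0,0],-1],[[0,0,0],[0,0,0],-1],[[0,0,0],[0,0,0],-1]]'
```

```text
time: 8.05
tool_pos: [624.8, 51.2, 256.0]
tcp_rot: [3.142, 0.0, 2.899]
contact_force: [-1.2, -0.3, 3.1]
grip_width: 0.3
finger_force: 1.6
```

```bash
python3 -m pendant '[[[0,0,-0.05],[0,0,0],-1],[[0,0,-0.05],[0,0,0],-1],[[0,0,-0.03],[0,0,0],-1],[[0,0,0],[0,0,0],-1],[[0,0,0],[0,0,0],-1],[[0,0,0],[0,0,0],-1],[[0,0,0],[0,0,0],-1],[[0,0,0],[0,0,0],-1],[[0,0,0],[0,0,0],-1],[[0,0,0],[0,0,0],-1]]'
```

```text
time: 8.88
tool_pos: [624.8, 51.2, 253.2]
tcp_rot: [3.141, 0.002, 2.899]
contact_force: [-3.7, 0.2, 10.6]
grip_width: 0.6
finger_force: 5.1
```

At 10.6 N it is past the 5 N needed, so the switch is fully down. I release straight up and retreat toward the robot.

```bash
python3 -m pendant '[[[0,0,0.2],[0,0,0],-1],[[0,0,0.4],[0,0,0],-1],[[0,0,0.7],[0,0,0],-1],[[0,0,1],[0,0,0],-1],[[0,0,0.7],[0,0,0],-1],[[-0.6,0.5,0],[0,0,0],-1],[[-0.9,0.6,0],[0,0,0],-1],[[-0.9,0.6,0],[0,0,0],-1],[[-0.9,0.6,0],[0,0,0],-1],[[-0.7,0.5,0],[0,0,0],-1]]'
python3 -m pendant '[[[-0.5,0.5,0],[0,0,0],-1],[[-0.5,0.5,0],[0,0,0],-1],[[-0.2,0.2,0],[0,0,0],-1],[[0,0,0],[0,0,0],-1],[[0,0,0],[0,0,0],-1],[[0,0,0],[0,0,0],-1],[[0,0,0],[0,0,0],-1],[[0,0,0],[0,0,0],-1],[[0,0,0],[0,0,0],-1],[[0,0,0],[0,0,0],-1]]'
python3 - <<'E'
from h import *
for n in("top","scene"): cv2.imwrite(f"pics/{n[0]}5.png",bot.capture(n))
t,s=cv2.imread("pics/t5.png"),cv2.imread("pics/s5.png"); cv2.imwrite("pics/c5.png",cv2.resize(np.hstack([t[100:300,150:400],s[180:380,160:410]]),(800,320)))
E
python3 cap.py 5
```

```text
time: 9.72
tool_pos: [503.0, 136.2, 341.4]
tcp_rot: [3.141, -0.001, 2.899]
contact_force: [-0.1, 0.5, 0.1]
grip_width: 0.4
finger_force: 0.0
time: 10.55
tool_pos: [469.1, 170.9, 341.7]
tcp_rot: [-3.142, -0.0, 2.898]
contact_force: [-0.2, -0.4, -0.2]
grip_width: 0.3
finger_force: 0.0
[ 13   0  13  12 141]
[ 5 13 16  7 87]
[331.31914894 195.14184397] [242.66666667 222.65517241] [ 525.5 -166.4  222.5] 1.0774129975514526
r 239.5929536522156 angle 1.142345381739895 goal 1.1542487929612726 left 0.011903411221377613 dist 3.882986814544156
```

View pics/c5.png

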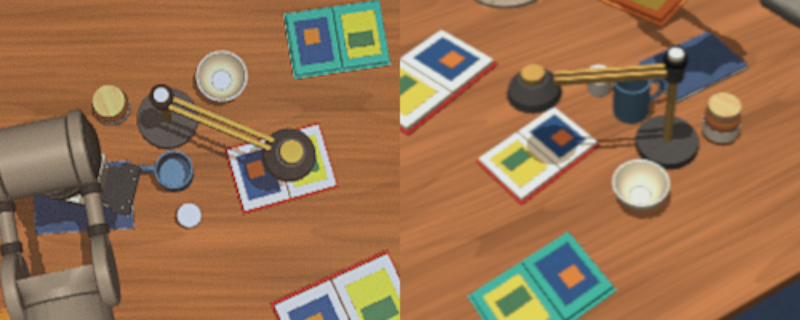

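The shade stands over the small red book (top crop 291,153), about 4 mm from the middle. The switch is out, the other things look untouched and the robot is clear, so I hand in.

```bash
python3 -c "
from plant import bot
print(bot.close_job())"
```

```text
the job is handed in; nothing more can be done
None
```

The job is handed in, with no verdict returned: I measured the shade about 4 mm from the book's middle, pressed the switch to 10.6 N and released it, and nothing else looked disturbed in the last pictures.

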